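# Index the bottle carousel and fetch the black-capped bottle

### The job

Turn the bottle carousel (the blue knob on its hub is made for this) until the black-capped bottle stands at the red pick-up pointer, in the gap of the keeper rail, with the table resting in its click stop. Then lift that bottle out and set it down upright in the white tray, without dropping it. Leave the other bottles standing in their seats and the carousel as it is, with the emptied seat at the pointer.

Things in the scene. Friction and masses are not known exactly. Their poses are not given: they have to be found in the camera images.
- carousel: fixed grey base of a round bottle carousel, right of the pH meter. Origin on the rotation axis at worktop height, z up; -x points to the red pointer (106 mm out, 36 mm high). Turntable 196 mm across, top 36 mm above the worktop, five seats 72 degrees apart, centres 72 mm from the axis; each seat is a black disc between four black pins 30 mm high (2 mm play)
- rotor (a joint): turning angle of the turntable, rad, 0 at the start, positive counter-clockwise from above, endless. Sprung click stop every 1.2566 rad (72 degrees); let go between stops it springs to the nearer one (peak about 0.12 N m)
- knob_grip (a point): centre of the blue bar knob on the hub: on the rotation axis, 174 mm above the worktop. It turns with the table; the bar is 58 mm long along this point's x, 18 mm wide along its y, 26 mm high (160 to 186 mm above the worktop)
- pick_up_mark (a point): where a bottle's underside centre is when its seat is at the pointer: 72 mm from the axis, 36 mm high; fixed to the base, -x outward. Empty at the start. A steel keeper rail (8 mm rod, centre 158 mm above the worktop, on posts 109 mm from the axis) runs over the seats, open 47 degrees either side of the pointer: bottles come out only there
- buffer_10: the bottle to fetch: black cap, blue label; a screw-cap bottle, 49 mm across, 100 mm high (cap 28 mm across, its top 13 mm); origin at the centre of its underside, z up
- buffer_7: white cap, green label; a screw-cap bottle, 49 mm across, 100 mm high (cap 28 mm across, its top 13 mm); origin at the centre of its underside, z up
- buffer_4: white cap, red label; a screw-cap bottle, 49 mm across, 100 mm high (cap 28 mm across, its top 13 mm); origin at the centre of its underside, z up
- jar: white jar with orange lid, 49 mm across, 85 mm high; origin at the centre of its underside, z up
- tray: fixed white square tray, left of the pH meter, 110 x 110 mm, rim 16 mm high, walls 4 mm, inner floor 4 mm above its origin, which is the centre of its underside

How it is judged:
On the way:
1. the black-capped bottle stands at the pointer (within 10 mm), upright in its seat, with the table at rest in a click stop (horizontal distance between buffer_10 and pick_up_mark below 0.01 m and angle between buffer_10's own z axis and vertical below 0.1 rad and height (world z) of buffer_10 between 0.031 and 0.041 m and (value of joint rotor between -6.3432 and -6.2232 rad or value of joint rotor between -5.0865 and -4.9665 rad or value of joint rotor between -3.8299 and -3.7099 rad or value of joint rotor between -2.5733 and -2.4533 rad or value of joint rotor between -1.3166 and -1.1966 rad or value of joint rotor between -0.06 and 0.06 rad or value of joint rotor between 1.1966 and 1.3166 rad or value of joint rotor between 2.4533 and 2.5733 rad or value of joint rotor between 3.7099 and 3.8299 rad or value of joint rotor between 4.9665 and 5.0865 rad or value of joint rotor between 6.2232 and 6.3432 rad) and velocity of joint rotor between -0.08 and 0.08 rad/s), for 0.2 s.
At the end, for the whole second after the job is handed in: The black-capped bottle stands upright (within 0.08 rad) on the tray's floor, inside its rim, at rest; the carousel is in a click stop (within 0.06 rad) with the emptied seat at the pointer; the other three bottles stand upright (within 0.12 rad) in their seats on the turntable (x of buffer_10 in the frame of tray between -0.03 and 0.03 m and y of buffer_10 in the frame of tray between -0.03 and 0.03 m and z of buffer_10 in the frame of tray below 0.009 m and angle between buffer_10's own z axis and vertical below 0.08 rad and linear speed of buffer_10 below 0.03 m/s and (value of joint rotor between -5.0865 and -4.9665 rad or value of joint rotor between -3.8299 and -3.7099 rad or value of joint rotor between -2.5733 and -2.4533 rad or value of joint rotor between -1.3166 and -1.1966 rad or value of joint rotor between 1.1966 and 1.3166 rad or value of joint rotor between 2.4533 and 2.5733 rad or value of joint rotor between 3.7099 and 3.8299 rad or value of joint rotor between 4.9665 and 5.0865 rad) and horizontal distance between buffer_7 and carousel between 0.054 and 0.09 m and angle between each of buffer_7, buffer_4, jar's own z axis and vertical below 0.12 rad and height (world z) of buffer_7 between 0.03 and 0.042 m and horizontal distance between each of buffer_7, buffer_4, jar and pick_up_mark above 0.05 m and horizontal distance between buffer_4 and carousel between 0.054 and 0.09 m and height (world z) of buffer_4 between 0.03 and 0.042 m and horizontal distance between jar and carousel between 0.054 and 0.09 m and height (world z) of jar between 0.03 and 0.042 m); the robot touches nothing.
It fails at once if the black-capped bottle falls or is dropped (faster than 0.5 m/s out of the fingers) (linear speed of buffer_10 above 0.5 m/s and contact force between the fingers and buffer_10 below 0.05 N).
It fails at once if another bottle on the carousel is lifted out or tipped over (height (world z) of any of buffer_7, buffer_4, jar above 0.066 m or angle between any of buffer_7, buffer_4, jar's own z axis and vertical above 0.5 rad).
It also fails if it takes over 67 s, if anything falls off the work surface, if the arm or the gripper's body presses on something with over 40 N, if the wrist force passes 120 N, or if a joint passes its speed limit or range.

### The arm

A 7-joint arm with a two-finger parallel gripper is mounted at the origin on a cart in front of the work surface, level with it; the furniture and walls round the work are solid. World frame = base frame: x ahead of the robot, y to its left, z up, the work surface at z = 0. Lengths are in m, angles in rad, forces in N, time in s.
With the tool pointing down it reaches from about 0.375 to 0.925 m from the base axis. Payload 3.1 kg.
Tool frame: the origin (TCP) lies midway between the tips of the shut fingers; the grasp point (between the pads) lies arm.grip_point_offset behind it (arm.grip_point_offset is the distance from the TCP to the grasp point, in m); x points along the fingers, z is the direction in which the jaws open and shut, and the axes are right-handed (so a half turn about x gives the same grasp; the last joint's range is limited). The gripper opens to 85 mm and grips with 20 to 120 N. Pads are 22 mm wide; open, the fingers measure 114 mm over their backs; the gripper's body (76 mm by 85 mm) begins 54 mm behind the grasp point. The pads swing forward as they close: fully open they stand 13 mm farther back than shut.
Start: joints at [-1.233, 0.383, 0.044, 1.598, -0.018, 1.161, -0.05], TCP at [0.274, 0.589, 0.231] pointing down, gripper open.
Joint ranges: [-2.61, 2.61], [-0.41, 2.15], [-1.48, 1.57], [0, 2.5], [-1.57, 4.71], [0.05, 1.97], [-2.85, 2.85]. Speed limits (rad/s): [2.79, 2.79, 3.14, 3.14, 3.14, 3.14, 3.14].

### API

Orientations are given as a unit quaternion [w, x, y, z].
In Python, from workcell import arm, cams gives the robot as it stands. The module is installed in compiled form; this text tells all that it offers.
- The arm moves only by the tool drive_tool, never from a script. Its argument "series" is a list of rows, each an object of numbers: "dx", "dy", "dz": the shift along the world's x, y, z in mm; "wx", "wy", "wz": the turn, a rotation vector about the world's x, y, z in rad. In form: [{"dx": .., "dy": .., "dz": .., "wx": .., "wy": .., "wz": ..}, ...]. A call has 1 to 20 rows; each row shifts and turns the pose as measured when the row begins; what a row does not reach is not made up. A row lasts 1/10 s, in which the tool goes at most 50 mm and 8.59 degrees, less where a joint would pass 70% of its speed; a pose out of reach is approached as far as the arm can. A call with a gripper value outside its range is refused whole. "jaw" is the closure, from 0 (fully open) to 1 (shut), set as the call begins (left out, the last holds). The fingers move at their own pace and stop on an object; "squeeze" is the grip in N (left out, the last holds). Time passes only in rows, so rows that do not move let the fingers close. It gives the time, the measured TCP pose, the force and the opening at its end, in the units of the state.
- arm.sense(): the state, without advancing time (a new reading comes with each control period).
- cams.grab_frame(name): name is "side" or "top" or "wrist"; returns a dict with "img" (420x560x3 uint8, blue, green, red), "intrinsics" (3x3 intrinsics, pixels), "pose" (4x4, takes a point from camera to world coordinates). Camera axes: x right, y down, z forward; pixel columns grow to the right and rows downward; lengths in m; the calibration is good to about 2 mm. A picture is of the moment at which its call begins. There is no depth.
- arm.close_job(): hands the job in, once; it reports no verdict.
The state is a dict: "time": time; "joint_pos": joint angles; "joint_vel": joint speeds; "tau": joint torques, N m; "tcp_pos": TCP position; "tool_rot": TCP orientation; "ft_force": force on the tool from outside, world axes, zero at the start; "wrist_torque": the same for the moment, N m; "width": opening from 0.0 (shut) to 1.0 (fully open).
Only numpy, scipy, OpenCV 4.12 (cv2) and the standard library are available. Lean on these libraries where they do the work, as an engineer would, in place of code of your own. Each camera call takes 0.05 s, during which the arm holds its last target. There are 200 camera calls.

## Working session

There is one attempt and no reset: what is moved stays moved. The work goes in short steps, Python scripts to look and compute and a tool call to move; the robot and the scene stay as the last step left them, time stands still between calls to the robot, and variables do not carry over. Pictures are saved under pics/ and viewed, about 8 in all and at most 12, crops included, and the job is handed in when it is done.

Besides the shell and the picture viewer there is one more tool, called by a JSON object that holds its "op" and its "data". drive_tool: Moves the arm, as the interface text tells. Its arguments: {"type":"object","properties":{"series":{"type":"array"},"jaw":{"type":"number"},"squeeze":{"type":"number"}},"required":["series"]}

```bash
mkdir -p pics
cat > h.py <<'E'
import numpy as np, cv2
from workcell import arm, cams
def grab(n,save=None):
    f=cams.grab_frame(n)
    if save: cv2.imwrite('pics/'+save,f['img'])
    return f
def ray(f,uv,z):
    K,T=np.array(f['intrinsics']),np.array(f['pose'])
    d=T[:3,:3]@np.linalg.inv(K)@np.array([uv[0],uv[1],1.]); o=T[:3,3]
    return o+d*(z-o[2])/d[2]
def proj(f,p):
    K,T=np.array(f['intrinsics']),np.array(f['pose'])
    c=K@(T[:3,:3].T@(np.array(p)-T[:3,3])); return c[:2]/c[2]
E
python3 - <<'E'
from h import *
import pickle
s=arm.sense(); print({k:np.round(v,3) for k,v in s.items()}, arm.grip_point_offset)
fs={n:grab(n) for n in('top','side')}
pickle.dump(fs,open('f0.pkl','wb'))
for n in fs: print(n,np.round(fs[n]['pose'],3).tolist(),np.round(fs[n]['intrinsics'],1).tolist()); cv2.imwrite(f'pics/{n}0.png',fs[n]['img'])
E
```

```text
{'time': np.float64(0.0), 'joint_pos': array([-1.233,  0.384,  0.044,  1.6  , -0.018,  1.161, -0.05 ]), 'joint_vel': array([ 0.001, -0.   , -0.   ,  0.   , -0.001,  0.   , -0.   ]), 'tau': array([-1.0000e-03, -4.3346e+01,  1.0240e+00, -2.4951e+01,  1.1000e-02,
        1.1000e-02, -0.0000e+00]), 'tcp_pos': array([0.274, 0.588, 0.23 ]), 'tool_rot': array([ 0.595, -0.381,  0.597,  0.38 ]), 'ft_force': array([ 0.365, -0.483,  0.496]), 'wrist_torque': array([-0.047, -0.037,  0.   ]), 'width': np.float64(0.999)} 0.0187
top [[-0.028, -0.989, 0.143, 0.307], [-1.0, 0.028, -0.004, -0.034], [0.0, -0.143, -0.99, 1.595], [0.0, 0.0, 0.0, 1.0]] [[527.9, 0.0, 284.1], [0.0, 527.9, 209.3], [0.0, 0.0, 1.0]]
side [[1.0, -0.022, -0.004, 0.529], [-0.008, -0.549, 0.836, -1.136], [-0.021, -0.836, -0.549, 0.818], [0.0, 0.0, 0.0, 1.0]] [[431.8, 0.0, 281.0], [0.0, 431.8, 207.2], [0.0, 0.0, 1.0]]
```

View pics/top0.png

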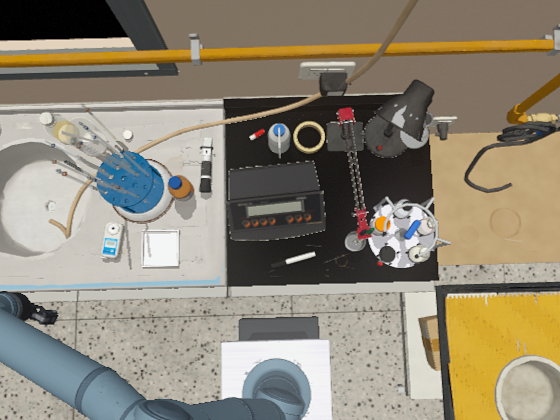

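View pics/side0.png

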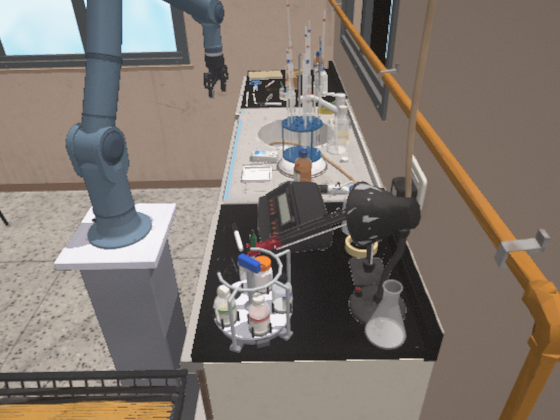

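Run:
```python
from h import *
a=cv2.imread('pics/top0.png')[185:285,325:455]; b=cv2.imread('pics/side0.png')[215:355,190:330]
a=cv2.resize(a,None,fx=6,fy=6,interpolation=2)[:590]; cv2.imwrite('pics/c1.png',a)
b=cv2.resize(b,None,fx=4.2,fy=4.2,interpolation=2); cv2.imwrite('pics/c2.png',b)
```

```text
(no output)
```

View pics/c1.png

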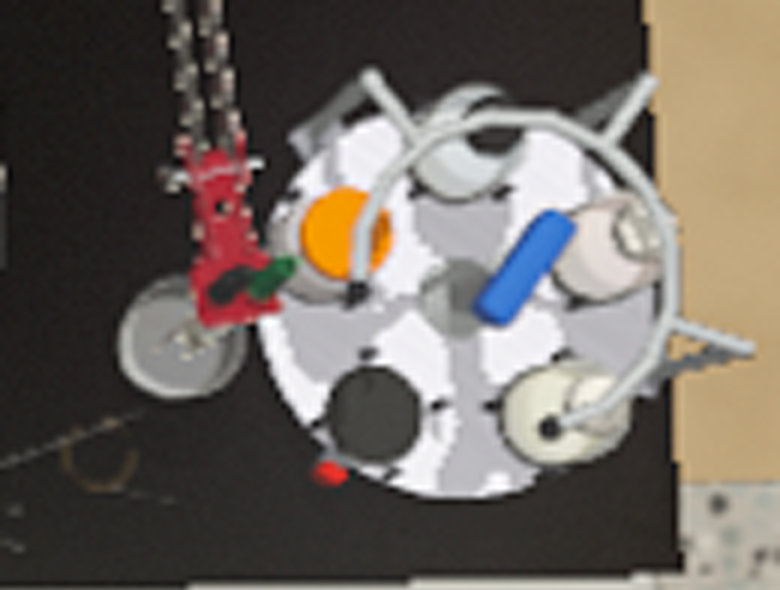

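View pics/c2.png

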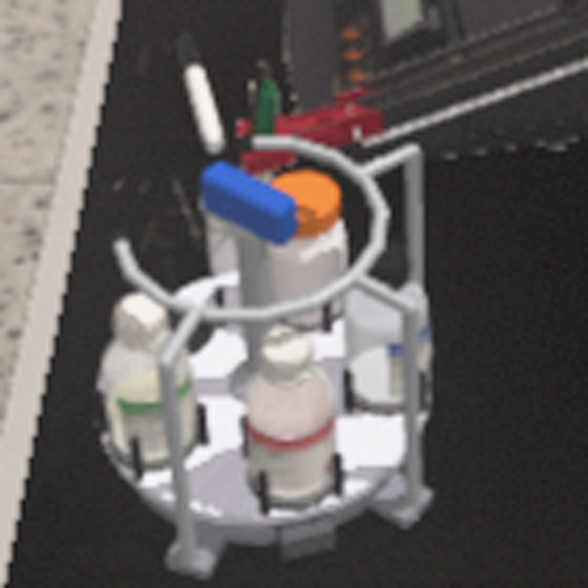

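```bash
cat >> h.py <<'E'
def blobs(img,lo,hi,roi,amin=6):
    h=cv2.cvtColor(img,cv2.COLOR_BGR2HSV); m=cv2.inRange(h,np.array(lo),np.array(hi))
    k=np.zeros_like(m); x0,y0,x1,y1=roi; k[y0:y1,x0:x1]=m[y0:y1,x0:x1]
    n,l,s,c=cv2.connectedComponentsWithStats(k)
    return [(c[i],s[i],np.argwhere(l==i)[:,::-1].astype(np.float32)) for i in range(1,n) if s[i][4]>=amin]
def tri(f1,u1,f2,u2):
    A=[];b=[]
    for f,u in((f1,u1),(f2,u2)):
        K,T=np.array(f['intrinsics']),np.array(f['pose']); d=T[:3,:3]@np.linalg.inv(K)@[u[0],u[1],1.]; d/=np.linalg.norm(d)
        P=np.eye(3)-np.outer(d,d); A.append(P); b.append(P@T[:3,3])
    p=np.linalg.lstsq(np.vstack(A),np.hstack(b),rcond=None)[0]
    return p,[np.linalg.norm(A[i]@p-b[i]) for i in(0,1)]
BLUE=((105,150,60),(125,255,255))
E
python3 - <<'E'
from h import *
import pickle
fs=pickle.load(open('f0.pkl','rb')); t,s=fs['top'],fs['side']
kt=max(blobs(t['img'],*BLUE,(380,200,445,260)),key=lambda b:b[1][4]); ks=max(blobs(s['img'],*BLUE,(225,240,275,290)),key=lambda b:b[1][4])
print('knob',kt[0],kt[1],ks[0],ks[1],tri(t,kt[0],s,ks[0]),ray(t,kt[0],.18))
r=cv2.minAreaRect(kt[2]); bp=cv2.boxPoints(r); print(r,[np.round(ray(t,p,.186),3).tolist() for p in bp])
for b in blobs(t['img'],(0,150,80),(5,255,255),(340,190,445,280)): print('red',b[0],b[1],ray(t,b[0],.036))
for b in blobs(s['img'],(0,150,80),(6,255,255),(225,215,300,270)): print('redside',b[0],b[1])
for b in blobs(s['img'],(170,150,80),(180,255,255),(225,215,300,270)): print('redside2',b[0],b[1])
for b in blobs(t['img'],(170,150,80),(180,255,255),(340,190,445,280)): print('redtop2',b[0],b[1])
for b in blobs(t['img'],(0,0,0),(180,255,80),(376,243,397,265)): print('disc',b[0],b[1],ray(t,b[0],.036))
# turntable white ellipse
g=cv2.cvtColor(t['img'],cv2.COLOR_BGR2GRAY)
for b in blobs(t['img'],(0,0,120),(180,60,255),(368,200,436,270),200):
    hull=cv2.convexHull(b[2]); e=cv2.fitEllipse(hull); print('table',b[1],e,ray(t,e[0],.036))
for b in blobs(t['img'],(0,0,200),(180,30,255),(130,220,190,275),100):
    r=cv2.minAreaRect(b[2]); print('tray',b[0],b[1],r,ray(t,r[0],.016),[np.round(ray(t,p,.016),3).tolist() for p in cv2.boxPoints(r)])
cv2.imwrite('pics/tray.png',cv2.resize(t['img'][215:285,90:200],None,fx=6,fy=6))
E
```

```text
knob [411.856 229.2  ] [404 220  16  19 125] [249.39325843 261.3988764 ] [238 253  22  20 178] (array([ 0.44923341, -0.38272049,  0.17853258]), [np.float64(0.0010960058930229177), np.float64(0.0010960058930224814)]) [ 0.44800004 -0.38251155  0.18      ]
((412.0800476074219, 229.0600128173828), (6.199999809265137, 20.400001525878906), 36.869895935058594) [[0.431, -0.358, 0.186], [0.475, -0.393, 0.186], [0.464, -0.406, 0.186], [0.421, -0.37, 0.186]]
red [379.8125 263.5   ] [378 262   5   4  16] [ 0.36375023 -0.31742564  0.036     ]
redside2 [268.425      244.31666667] [256 240  25  10 120]
redside2 [252.91666667 252.41666667] [248 251  11   5  36]
redtop2 [360.11111111 210.88888889] [359 210   4   3   9]
redtop2 [361.98148148 226.40123457] [357 214  14  25 162]
disc [385.92924528 254.15566038] [376 246  19  19 212] [ 0.3906385 -0.3369374  0.036    ]
table [ 368  200   68   68 2969] ((403.48712158203125, 229.2901153564453), (71.18543243408203, 78.8366928100586), 23.9124813079834) [ 0.46274936 -0.39314415  0.036     ]
tray [160.19124343 247.49947461] [ 130  220   60   55 2855] ((159.5, 247.0), (54.0, 59.0), 90.0) [0.43214267 0.33509367 0.016     ] [[0.516, 0.424, 0.016], [0.511, 0.247, 0.016], [0.349, 0.247, 0.016], [0.354, 0.422, 0.016]]
```

View pics/tray.png

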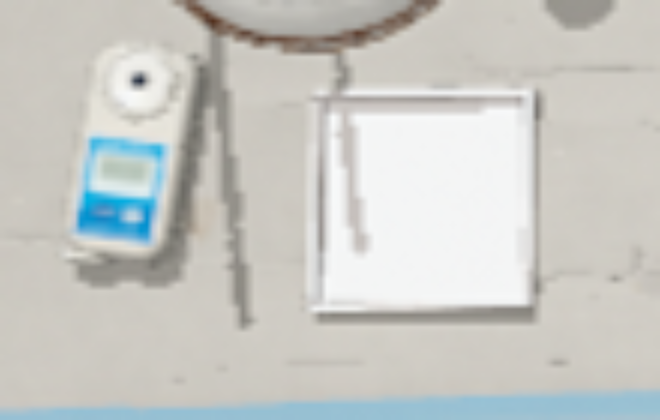

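{"op": "drive_tool", "data": {"series": [{"dx": 9,"dy": -30,"dz": 9,"wz": -0.085},{"dx": 9,"dy": -30,"dz": 9,"wz": -0.085},{"dx": 9,"dy": -30,"dz": 9,"wz": -0.085},{"dx": 9,"dy": -30,"dz": 9,"wz": -0.085},{"dx": 9,"dy": -30,"dz": 9,"wz": -0.085},{"dx": 9,"dy": -30,"dz": 9,"wz": -0.085},{"dx": 9,"dy": -30,"dz": 9,"wz": -0.085},{"dx": 9,"dy": -30,"dz": 9,"wz": -0.085},{"dx": 9,"dy": -30,"dz": 9,"wz": -0.085},{"dx": 9,"dy": -30,"dz": 9,"wz": -0.085},{"dx": 9,"dy": -30,"wz": -0.085},{"dx": 9,"dy": -30,"wz": -0.085},{"dx": 9,"dy": -30,"wz": -0.085},{"dx": 9,"dy": -30,"wz": -0.085},{"dx": 9,"dy": -30,"wz": -0.085},{"dx": 9,"dy": -30,"wz": -0.085},{"dx": 9,"dy": -30,"wz": -0.085},{"dx": 9,"dy": -30,"wz": -0.085},{"dx": 9,"dy": -30,"wz": -0.085},{"dx": 9,"dy": -30,"wz": -0.085}], "jaw": 0.45, "squeeze": 60}}

```text
schema error: expected keys dx, dy, dz, wx, wy, wz
```

```bash
cat >> h.py <<'E'
from scipy.spatial.transform import Rotation as R
def st(jawtarget=None,pos=None):
    s=arm.sense(); q=s['tool_rot']; r=R.from_quat([q[1],q[2],q[3],q[0]]); M=r.as_matrix()
    yaw=np.arctan2(M[1,2],M[0,2])
    print('t',round(float(s['time']),2),'pos',np.round(s['tcp_pos'],4),'yaw',round(np.degrees(yaw),2),'F',np.round(s['ft_force'],1),'w',round(float(s['width']),3),'q',np.round(s['joint_pos'],2))
    if jawtarget is not None:
        a=np.radians(jawtarget); x=np.array([0,0,-1.]); z=np.array([np.cos(a),np.sin(a),0]); G=np.c_[x,np.cross(z,x),z]
        print('rotvec to goal',np.round((R.from_matrix(G)*r.inv()).as_rotvec(),3))
    if pos is not None: print('mm to goal',np.round((np.array(pos)-s['tcp_pos'])*1000,1))
    return s
E
python3 - <<'E'
from h import *
import pickle
fs=pickle.load(open('f0.pkl','rb')); t,s=fs['top'],fs['side']
st(-128,(.448,-.382,.29))
print('clamp',tri(t,(362,226.4),s,(265,246)))
print('tray',ray(t,(160.7,248.8),.016), [np.round(ray(t,(90+u/6,215+v/6),.016),3) for u,v in((317,92),(535,92),(310,315),(532,315))])
E
```

```text
t 0.1 pos [0.274  0.5885 0.23  ] yaw 65.04 F [-0.2  0.9 -0.5] w 1.0 q [-1.23  0.38  0.04  1.6  -0.02  1.16 -0.05]
rotvec to goal [2.000e-03 3.000e-03 2.914e+00]
mm to goal [ 174.  -970.5   60. ]
clamp (array([ 0.47318345, -0.25673516,  0.12106952]), [np.float64(0.00750331897734802), np.float64(0.007503318977347574)])
tray [0.42665619 0.33147741 0.016     ] [array([0.484, 0.385, 0.016]), array([0.481, 0.276, 0.016]), array([0.373, 0.388, 0.016]), array([0.37 , 0.278, 0.016])]
```

{"op": "drive_tool", "data": {"series": [{"dx": 9,"dy": -30,"dz": 9,"wx": 0,"wy": 0,"wz": -0.085},{"dx": 9,"dy": -30,"dz": 9,"wx": 0,"wy": 0,"wz": -0.085},{"dx": 9,"dy": -30,"dz": 9,"wx": 0,"wy": 0,"wz": -0.085},{"dx": 9,"dy": -30,"dz": 9,"wx": 0,"wy": 0,"wz": -0.085},{"dx": 9,"dy": -30,"dz": 9,"wx": 0,"wy": 0,"wz": -0.085},{"dx": 9,"dy": -30,"dz": 9,"wx": 0,"wy": 0,"wz": -0.085},{"dx": 9,"dy": -30,"dz": 9,"wx": 0,"wy": 0,"wz": -0.085},{"dx": 9,"dy": -30,"dz": 9,"wx": 0,"wy": 0,"wz": -0.085},{"dx": 9,"dy": -30,"dz": 9,"wx": 0,"wy": 0,"wz": -0.085},{"dx": 9,"dy": -30,"dz": 9,"wx": 0,"wy": 0,"wz": -0.085},{"dx": 9,"dy": -30,"dz": 0,"wx": 0,"wy": 0,"wz": -0.085},{"dx": 9,"dy": -30,"dz": 0,"wx": 0,"wy": 0,"wz": -0.085},{"dx": 9,"dy": -30,"dz": 0,"wx": 0,"wy": 0,"wz": -0.085},{"dx": 9,"dy": -30,"dz": 0,"wx": 0,"wy": 0,"wz": -0.085},{"dx": 9,"dy": -30,"dz": 0,"wx": 0,"wy": 0,"wz": -0.085},{"dx": 9,"dy": -30,"dz": 0,"wx": 0,"wy": 0,"wz": -0.085},{"dx": 9,"dy": -30,"dz": 0,"wx": 0,"wy": 0,"wz": -0.085},{"dx": 9,"dy": -30,"dz": 0,"wx": 0,"wy": 0,"wz": -0.085},{"dx": 9,"dy": -30,"dz": 0,"wx": 0,"wy": 0,"wz": -0.085},{"dx": 9,"dy": -30,"dz": 0,"wx": 0,"wy": 0,"wz": -0.085}], "jaw": 0.45, "squeeze": 60}}

```text
time: 2.1
tcp_pos: [0.4467, -0.0374, 0.3112]
tool_rot: [0.666, 0.22, 0.68, -0.215]
ft_force: [0.8, 0.5, -0.5]
width: 0.551
```

```bash
python3 -c "
from h import *
st(-128,(.448,-.382,.29))"
```

```text
t 2.1 pos [ 0.4467 -0.0374  0.3112] yaw -35.79 F [ 0.8  0.5 -0.5] w 0.551 q [-0.67 -0.12  0.64  1.97  0.06  1.28 -0.68]
rotvec to goal [-0.023 -0.003 -1.609]
mm to goal [   1.3 -344.6  -21.2]
```

{"op": "drive_tool", "data": {"series": [{"dx": 0,"dy": -18,"dz": -1,"wx": -0.001,"wy": 0,"wz": -0.085},{"dx": 0,"dy": -18,"dz": -1,"wx": -0.001,"wy": 0,"wz": -0.085},{"dx": 0,"dy": -18,"dz": -1,"wx": -0.001,"wy": 0,"wz": -0.085},{"dx": 0,"dy": -18,"dz": -1,"wx": -0.001,"wy": 0,"wz": -0.085},{"dx": 0,"dy": -18,"dz": -1,"wx": -0.001,"wy": 0,"wz": -0.085},{"dx": 0,"dy": -18,"dz": -1,"wx": -0.001,"wy": 0,"wz": -0.085},{"dx": 0,"dy": -18,"dz": -1,"wx": -0.001,"wy": 0,"wz": -0.085},{"dx": 0,"dy": -18,"dz": -1,"wx": -0.001,"wy": 0,"wz": -0.085},{"dx": 0,"dy": -18,"dz": -1,"wx": -0.001,"wy": 0,"wz": -0.085},{"dx": 0,"dy": -18,"dz": -1,"wx": -0.001,"wy": 0,"wz": -0.085},{"dx": 0,"dy": -18,"dz": -1,"wx": -0.001,"wy": 0,"wz": -0.085},{"dx": 0,"dy": -18,"dz": -1,"wx": -0.001,"wy": 0,"wz": -0.085},{"dx": 0,"dy": -18,"dz": -1,"wx": -0.001,"wy": 0,"wz": -0.085},{"dx": 0,"dy": -18,"dz": -1,"wx": -0.001,"wy": 0,"wz": -0.085},{"dx": 0,"dy": -18,"dz": -1,"wx": -0.001,"wy": 0,"wz": -0.085},{"dx": 0,"dy": -18,"dz": -1,"wx": -0.001,"wy": 0,"wz": -0.085},{"dx": 0,"dy": -18,"dz": -1,"wx": -0.001,"wy": 0,"wz": -0.085},{"dx": 0,"dy": -18,"dz": -1,"wx": -0.001,"wy": 0,"wz": -0.085},{"dx": 0,"dy": -12,"dz": -1,"wx": 0,"wy": 0,"wz": -0.05},{"dx": 0,"dy": 0,"dz": 0,"wx": 0,"wy": 0,"wz": 0}]}}

```text
time: 4.1
tcp_pos: [0.4371, -0.3891, 0.2822]
tool_rot: [0.288, 0.643, 0.301, -0.642]
ft_force: [-0.8, -0.2, 0.6]
width: 0.552
```

```bash
python3 -c "
from h import *
st(-128,(.448,-.382,.155))
f=grab('wrist','w1.png')
print(np.round(f['pose'],3).tolist(),np.round(proj(f,(.448,-.382,.186))))
for b in blobs(f['img'],*BLUE,(0,0,560,420),300):
    r=cv2.minAreaRect(b[2]); P=[ray(f,p,.186)[:2] for p in cv2.boxPoints(r)]; print(b[0],r,ray(f,b[0],.186),np.round(P,3).tolist())
"
```

```text
t 4.1 pos [ 0.4371 -0.3891  0.2822] yaw -130.75 F [-0.8 -0.2  0.6] w 0.552 q [-0.16  0.35  1.03  1.72 -0.32  1.26 -1.34]
rotvec to goal [-0.018 -0.007  0.048]
mm to goal [  10.9    7.1 -127.2]
[[-0.653, -0.728, -0.206, 0.488], [-0.757, 0.625, 0.19, -0.435], [-0.009, 0.28, -0.96, 0.423], [0.0, 0.0, 0.0, 1.0]] [258. 203.]
[256.57973734 199.9043152 ] ((256.68328857421875, 200.02157592773438), (74.6448745727539, 22.53858184814453), 86.09950256347656) [ 0.45051978 -0.38280991  0.186     ] [[0.478, -0.394], [0.468, -0.407], [0.421, -0.371], [0.432, -0.357]]
```

View pics/w1.png

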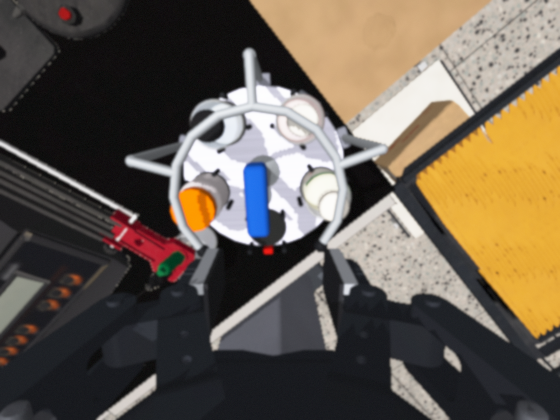

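{"op": "drive_tool", "data": {"series": [{"dx": 6,"dy": 4,"dz": 0,"wx": -0.009,"wy": -0.004,"wz": 0.024},{"dx": 6,"dy": 3,"dz": -10,"wx": -0.009,"wy": -0.004,"wz": 0.024},{"dx": 0,"dy": 0,"dz": -15,"wx": 0,"wy": 0,"wz": 0},{"dx": 0,"dy": 0,"dz": -15,"wx": 0,"wy": 0,"wz": 0},{"dx": 0,"dy": 0,"dz": -15,"wx": 0,"wy": 0,"wz": 0},{"dx": 0,"dy": 0,"dz": 0,"wx": 0,"wy": 0,"wz": 0}]}}

```text
time: 4.75
tcp_pos: [0.4521, -0.374, 0.2207]
tool_rot: [0.314, 0.634, 0.317, -0.632]
ft_force: [-0.5, -0.2, 0.9]
width: 0.55
```

```bash
python3 -c "
from h import *
st(-128,(.449,-.3825,.155))"
```

```text
t 4.75 pos [ 0.4521 -0.374   0.2207] yaw -127.06 F [-0.5 -0.2  0.9] w 0.55 q [-0.15  0.4   0.97  1.8  -0.37  1.14 -1.28]
rotvec to goal [-0.006  0.001 -0.016]
mm to goal [ -3.1  -8.5 -65.7]
```

{"op": "drive_tool", "data": {"series": [{"dx": -3,"dy": -7,"dz": 0,"wx": -0.006,"wy": 0.001,"wz": -0.014},{"dx": 0,"dy": 0,"dz": 0,"wx": 0,"wy": 0,"wz": 0},{"dx": 0,"dy": 0,"dz": -12,"wx": 0,"wy": 0,"wz": 0},{"dx": 0,"dy": 0,"dz": -12,"wx": 0,"wy": 0,"wz": 0},{"dx": 0,"dy": 0,"dz": 0,"wx": 0,"wy": 0,"wz": 0}]}}

```text
time: 5.25
tcp_pos: [0.4483, -0.3831, 0.1952]
tool_rot: [-0.31, -0.635, -0.309, 0.636]
ft_force: [-0.7, -0.1, -0.3]
width: 0.551
```

```bash
python3 -c "
from h import *
st(-128,(.449,-.3825,.155))"
```

```text
t 5.25 pos [ 0.4483 -0.3831  0.1952] yaw -128.05 F [-0.7 -0.1 -0.3] w 0.551 q [-0.12  0.44  0.95  1.82 -0.4   1.09 -1.26]
rotvec to goal [0.002 0.    0.001]
mm to goal [  0.7   0.6 -40.2]
```

Aligned; descend and close.

{"op": "drive_tool", "data": {"series": [{"dx": 0,"dy": 0,"dz": -12,"wx": 0,"wy": 0,"wz": 0},{"dx": 0,"dy": 0,"dz": -12,"wx": 0,"wy": 0,"wz": 0},{"dx": 0,"dy": 0,"dz": -10,"wx": 0,"wy": 0,"wz": 0},{"dx": 0,"dy": 0,"dz": 0,"wx": 0,"wy": 0,"wz": 0},{"dx": 0,"dy": 0,"dz": 0,"wx": 0,"wy": 0,"wz": 0}]}}

```text
time: 5.75
tcp_pos: [0.4479, -0.3827, 0.1571]
tool_rot: [-0.31, -0.635, -0.309, 0.636]
ft_force: [0.5, -0.2, 0.6]
width: 0.55
```

{"op": "drive_tool", "data": {"series": [{"dx": 0,"dy": 0,"dz": 0,"wx": 0,"wy": 0,"wz": 0},{"dx": 0,"dy": 0,"dz": 0,"wx": 0,"wy": 0,"wz": 0},{"dx": 0,"dy": 0,"dz": 0,"wx": 0,"wy": 0,"wz": 0},{"dx": 0,"dy": 0,"dz": 0,"wx": 0,"wy": 0,"wz": 0},{"dx": 0,"dy": 0,"dz": 0,"wx": 0,"wy": 0,"wz": 0},{"dx": 0,"dy": 0,"dz": 0,"wx": 0,"wy": 0,"wz": 0}], "jaw": 1, "squeeze": 50}}

```text
time: 6.35
tcp_pos: [0.4495, -0.3811, 0.1577]
tool_rot: [0.31, 0.636, 0.31, -0.635]
ft_force: [0.4, 0.6, -1.5]
width: 0.199
```

```bash
python3 -c "
from h import *
st(-128,(.449,-.3825,.155))"
```

```text
t 6.35 pos [ 0.4495 -0.3811  0.1577] yaw -128.0 F [ 0.4  0.6 -1.5] w 0.199 q [-0.09  0.49  0.92  1.85 -0.45  1.03 -1.22]
rotvec to goal [-0.001  0.002 -0.   ]
mm to goal [-0.5 -1.4 -2.7]
```

{"op": "drive_tool", "data": {"series": [{"dx": 0,"dy": 0,"dz": 0,"wx": 0,"wy": 0,"wz": 0.04},{"dx": 0,"dy": 0,"dz": 0,"wx": 0,"wy": 0,"wz": 0.06},{"dx": 0,"dy": 0,"dz": 0,"wx": 0,"wy": 0,"wz": 0.08},{"dx": 0,"dy": 0,"dz": 0,"wx": 0,"wy": 0,"wz": 0.08},{"dx": 0,"dy": 0,"dz": 0,"wx": 0,"wy": 0,"wz": 0.08},{"dx": 0,"dy": 0,"dz": 0,"wx": 0,"wy": 0,"wz": 0.08},{"dx": 0,"dy": 0,"dz": 0,"wx": 0,"wy": 0,"wz": 0.08},{"dx": 0,"dy": 0,"dz": 0,"wx": 0,"wy": 0,"wz": 0.08},{"dx": 0,"dy": 0,"dz": 0,"wx": 0,"wy": 0,"wz": 0.08},{"dx": 0,"dy": 0,"dz": 0,"wx": 0,"wy": 0,"wz": 0.05}]}}

```text
time: 7.35
tcp_pos: [0.4495, -0.3813, 0.1577]
tool_rot: [0.513, 0.488, 0.514, -0.484]
ft_force: [0.4, 1.5, -1.5]
width: 0.204
```

```bash
python3 -c "
from h import *
st(16,(.449,-.3825,.157))"
```

```text
t 7.35 pos [ 0.4495 -0.3813  0.1577] yaw -86.82 F [ 0.4  1.5 -1.5] w 0.204 q [ 0.03  0.43  0.75  1.84 -0.35  1.01 -0.59]
rotvec to goal [-0.006 -0.003  1.794]
mm to goal [-0.5 -1.2 -0.7]
```

Works smoothly; continue 1.79 rad.

{"op": "drive_tool", "data": {"series": [{"dx": 0,"dy": 0,"dz": 0,"wx": 0,"wy": 0,"wz": 0.06},{"dx": 0,"dy": 0,"dz": 0,"wx": 0,"wy": 0,"wz": 0.08},{"dx": 0,"dy": 0,"dz": 0,"wx": 0,"wy": 0,"wz": 0.08},{"dx": 0,"dy": 0,"dz": 0,"wx": 0,"wy": 0,"wz": 0.08},{"dx": 0,"dy": 0,"dz": 0,"wx": 0,"wy": 0,"wz": 0.08},{"dx": 0,"dy": 0,"dz": 0,"wx": 0,"wy": 0,"wz": 0.08},{"dx": 0,"dy": 0,"dz": 0,"wx": 0,"wy": 0,"wz": 0.08},{"dx": 0,"dy": 0,"dz": 0,"wx": 0,"wy": 0,"wz": 0.08},{"dx": 0,"dy": 0,"dz": 0,"wx": 0,"wy": 0,"wz": 0.08},{"dx": 0,"dy": 0,"dz": 0,"wx": 0,"wy": 0,"wz": 0.08},{"dx": 0,"dy": 0,"dz": 0,"wx": 0,"wy": 0,"wz": 0.08},{"dx": 0,"dy": 0,"dz": 0,"wx": 0,"wy": 0,"wz": 0.08},{"dx": 0,"dy": 0,"dz": 0,"wx": 0,"wy": 0,"wz": 0.08},{"dx": 0,"dy": 0,"dz": 0,"wx": 0,"wy": 0,"wz": 0.08},{"dx": 0,"dy": 0,"dz": 0,"wx": 0,"wy": 0,"wz": 0.08},{"dx": 0,"dy": 0,"dz": 0,"wx": 0,"wy": 0,"wz": 0.08},{"dx": 0,"dy": 0,"dz": 0,"wx": 0,"wy": 0,"wz": 0.08},{"dx": 0,"dy": 0,"dz": 0,"wx": 0,"wy": 0,"wz": 0.06},{"dx": 0,"dy": 0,"dz": 0,"wx": 0,"wy": 0,"wz": 0.06},{"dx": 0,"dy": 0,"dz": 0,"wx": 0,"wy": 0,"wz": 0}]}}

```text
time: 9.35
tcp_pos: [0.4498, -0.3817, 0.1577]
tool_rot: [0.707, 0.009, 0.708, -0.004]
ft_force: [0.2, 1.1, -0.8]
width: 0.198
```

```bash
python3 -c "
from h import *
st(16,(.449,-.3825,.157))"
```

```text
t 9.35 pos [ 0.4498 -0.3817  0.1577] yaw -1.03 F [ 0.2  1.1 -0.8] w 0.198 q [ 0.27  0.37  0.44  1.83 -0.19  0.99  0.78]
rotvec to goal [-0.007 -0.003  0.297]
mm to goal [-0.8 -0.8 -0.7]
```

{"op": "drive_tool", "data": {"series": [{"dx": 0,"dy": 0,"dz": 0,"wx": 0,"wy": 0,"wz": 0.07},{"dx": 0,"dy": 0,"dz": 0,"wx": 0,"wy": 0,"wz": 0.08},{"dx": 0,"dy": 0,"dz": 0,"wx": 0,"wy": 0,"wz": 0.07},{"dx": 0,"dy": 0,"dz": 0,"wx": 0,"wy": 0,"wz": 0.04},{"dx": 0,"dy": 0,"dz": 0,"wx": 0,"wy": 0,"wz": 0},{"dx": 0,"dy": 0,"dz": 0,"wx": 0,"wy": 0,"wz": 0}]}}

```text
time: 9.95
tcp_pos: [0.4499, -0.3817, 0.1577]
tool_rot: [0.701, -0.084, 0.703, 0.088]
ft_force: [-0.8, 1.5, -0.6]
width: 0.202
```

```bash
python3 -c "
from h import *
st(16,(.449,-.3825,.157))"
```

```text
t 9.95 pos [ 0.4499 -0.3817  0.1577] yaw 13.95 F [-0.8  1.5 -0.6] w 0.202 q [ 0.31  0.37  0.39  1.82 -0.17  0.99  1.02]
rotvec to goal [-0.006 -0.003  0.036]
mm to goal [-0.9 -0.8 -0.7]
```

Finish the turn, open, then rise.

{"op": "drive_tool", "data": {"series": [{"dx": 0,"dy": 0,"dz": 0,"wx": 0,"wy": 0,"wz": 0.036},{"dx": 0,"dy": 0,"dz": 0,"wx": 0,"wy": 0,"wz": 0},{"dx": 0,"dy": 0,"dz": 0,"wx": 0,"wy": 0,"wz": 0}]}}

```text
time: 10.25
tcp_pos: [0.4499, -0.3817, 0.1577]
tool_rot: [0.7, -0.095, 0.701, 0.099]
ft_force: [-0.1, 2.2, -0.3]
width: 0.202
```

{"op": "drive_tool", "data": {"series": [{"dx": 0,"dy": 0,"dz": 0,"wx": 0,"wy": 0,"wz": 0},{"dx": 0,"dy": 0,"dz": 0,"wx": 0,"wy": 0,"wz": 0},{"dx": 0,"dy": 0,"dz": 0,"wx": 0,"wy": 0,"wz": 0},{"dx": 0,"dy": 0,"dz": 0,"wx": 0,"wy": 0,"wz": 0},{"dx": 0,"dy": 0,"dz": 20,"wx": 0,"wy": 0,"wz": 0},{"dx": 0,"dy": 0,"dz": 30,"wx": 0,"wy": 0,"wz": 0},{"dx": 0,"dy": 0,"dz": 30,"wx": 0,"wy": 0,"wz": 0},{"dx": 0,"dy": 0,"dz": 0,"wx": 0,"wy": 0,"wz": 0}], "jaw": 0.45}}

```text
time: 11.05
tcp_pos: [0.4478, -0.3837, 0.2402]
tool_rot: [0.699, -0.092, 0.702, 0.096]
ft_force: [0.4, -0.3, -0.4]
width: 0.553
```

Run:
```python
from h import *
st(16,(.449,-.3825,.157))
f=grab('top','t2.png'); w=grab('wrist','w2.png')
cv2.imwrite('pics/m2.png',np.hstack([cv2.resize(f['img'][185:285,335:455],(480,400)),cv2.resize(w['img'],(320,240)) if 0 else cv2.resize(w['img'],None,fx=.571,fy=.571)[:400] if 0 else cv2.copyMakeBorder(cv2.resize(w['img'],(320,240)),0,160,0,0,0)]))
for b in blobs(w['img'],*BLUE,(0,0,560,420),300):
    r=cv2.minAreaRect(b[2]); P=np.array([ray(w,p,.186)[:2] for p in cv2.boxPoints(r)]); print(b[0],r,ray(w,b[0],.186),np.round(P,3).tolist())
```

```text
t 11.05 pos [ 0.4478 -0.3837  0.2402] yaw 15.28 F [ 0.4 -0.3 -0.4] w 0.553 q [ 0.29  0.28  0.41  1.75 -0.12  1.15  1.01]
rotvec to goal [-0.005 -0.005  0.013]
mm to goal [  1.2   1.2 -83.2]
[278.7694974  224.66204506] ((279.0, 224.5), (89.0, 28.0), 90.0) [ 0.44805254 -0.37766667  0.186     ] [[0.432, -0.352], [0.449, -0.348], [0.465, -0.405], [0.447, -0.41]]
```

View pics/m2.png

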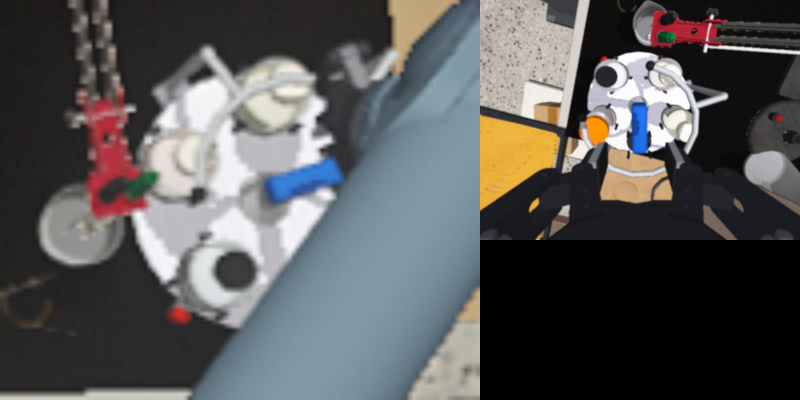

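Run:
```python
from h import *
import cv2
st(52,(.392,-.338,.2))
T=cv2.imread('pics/t2.png'); 
f=grab('wrist'); t=grab('top')
u=proj(f,(.392,-.338,.136)); print(u)
x,y=map(int,u)
for b in blobs(f['img'],(0,0,0),(180,255,75),(x-45,y-40,x+45,y+40),60): print('w',b[0],b[1],cv2.minEnclosingCircle(b[2]),ray(f,cv2.minEnclosingCircle(b[2])[0],.136))
x,y=map(int,proj(t,(.392,-.338,.136)))
for b in blobs(t['img'],(0,0,0),(180,255,75),(x-8,y-8,x+9,y+9),30): print('t',b[0],b[1],ray(t,b[0],.135))
```

```text
t 11.15 pos [ 0.4458 -0.3817  0.2361] yaw 15.3 F [ 0.3  0.5 -0.5] w 0.55 q [ 0.29  0.28  0.41  1.75 -0.12  1.15  1.01]
rotvec to goal [-0.006 -0.014  0.641]
mm to goal [-53.8  43.7 -36.1]
[220.72316796 138.64694759]
w [190.88695652 127.90966184] [ 175   98   70   80 2070] ((209.5, 137.5), 52.445308685302734) [ 0.38377189 -0.33938591  0.136     ]
w [221.18015414 135.71194605] [ 203  118   37   36 1038] ((221.28089904785156, 135.7359619140625), 18.484596252441406) [ 0.39192765 -0.33583551  0.136     ]
t [393.22535211 252.11267606] [389 248  10   9  71] [ 0.39040453 -0.3381533   0.135     ]
```

{"op": "drive_tool", "data": {"series": [{"dx": -6,"dy": 4,"dz": 0,"wx": 0,"wy": 0,"wz": 0.07},{"dx": -8,"dy": 7,"dz": 0,"wx": 0,"wy": 0,"wz": 0.09},{"dx": -8,"dy": 7,"dz": 0,"wx": 0,"wy": 0,"wz": 0.09},{"dx": -8,"dy": 7,"dz": 0,"wx": 0,"wy": 0,"wz": 0.09},{"dx": -8,"dy": 7,"dz": 0,"wx": 0,"wy": 0,"wz": 0.09},{"dx": -8,"dy": 6,"dz": 0,"wx": 0,"wy": 0,"wz": 0.09},{"dx": -5,"dy": 3,"dz": 0,"wx": 0,"wy": 0,"wz": 0.06},{"dx": 0,"dy": 0,"dz": 0,"wx": 0,"wy": 0,"wz": 0},{"dx": 0,"dy": 0,"dz": 0,"wx": 0,"wy": 0,"wz": 0}]}}

```text
time: 12.15
tcp_pos: [0.3842, -0.3319, 0.219]
tool_rot: [0.629, -0.288, 0.654, 0.308]
ft_force: [0.5, 0.4, 0.6]
width: 0.547
```

Run:
```python
from h import *
st(52,(.392,-.338,.117))
f=grab('wrist','w3.png')
u=proj(f,(.392,-.338,.136)); print(u)
x,y=map(int,u)
for b in blobs(f['img'],(0,0,0),(180,255,75),(x-50,y-50,x+50,y+50),60): print('w',b[0],b[1],cv2.minEnclosingCircle(b[2]),ray(f,cv2.minEnclosingCircle(b[2])[0],.136))
```

```text
t 12.15 pos [ 0.3842 -0.3319  0.219 ] yaw 49.85 F [0.5 0.4 0.6] w 0.547 q [ 0.32  0.15  0.33  1.93 -0.03  1.11  1.53]
rotvec to goal [-0.01  -0.044  0.038]
mm to goal [   7.8   -6.1 -102. ]
[275.88950374 234.4138352 ]
w [232.75       187.72435897] [225 184  25  13 156] ((237.0, 190.0), 13.416507720947266) [ 0.34845618 -0.33800856  0.136     ]
w [276.35672515 228.94152047] [ 259  211   36   37 1026] ((275.88372802734375, 228.6976776123047), 18.565824508666992) [ 0.38861998 -0.33516255  0.136     ]
w [321.73134328 244.25373134] [318 236   7  22  67] ((321.5, 246.5), 10.79361629486084) [ 0.42101364 -0.31791185  0.136     ]
```

View pics/w3.png

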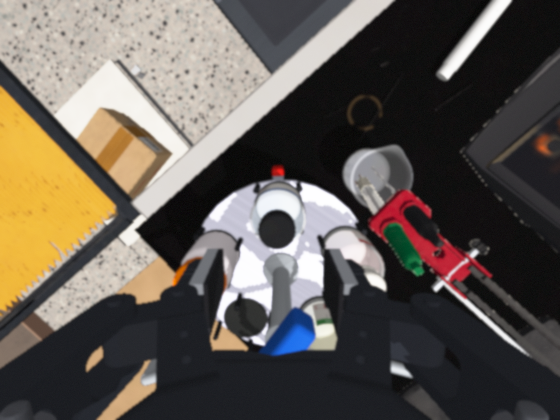

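{"op": "drive_tool", "data": {"series": [{"dx": 4,"dy": -3,"dz": 0,"wx": -0.005,"wy": -0.022,"wz": 0.019},{"dx": 2,"dy": -1,"dz": 0,"wx": -0.005,"wy": -0.018,"wz": 0.014},{"dx": 0,"dy": 0,"dz": 0,"wx": 0,"wy": 0,"wz": 0},{"dx": 0,"dy": 0,"dz": 0,"wx": 0,"wy": 0,"wz": 0}]}}

```text
time: 12.6
tcp_pos: [0.3913, -0.3369, 0.2184]
tool_rot: [0.635, -0.309, 0.637, 0.309]
ft_force: [0.0, 0.1, 0.6]
width: 0.55
```

```bash
python3 -c "
from h import *
st(52,(.391,-.337,.117))"
```

```text
t 12.6 pos [ 0.3913 -0.3369  0.2184] yaw 51.78 F [0.  0.1 0.6] w 0.55 q [ 0.33  0.14  0.33  1.94 -0.05  1.06  1.58]
rotvec to goal [ 0.001 -0.002  0.004]
mm to goal [-3.000e-01 -1.000e-01 -1.014e+02]
```

{"op": "drive_tool", "data": {"series": [{"dx": 0,"dy": 0,"dz": -12,"wx": 0,"wy": 0,"wz": 0},{"dx": 0,"dy": 0,"dz": -12,"wx": 0,"wy": 0,"wz": 0},{"dx": 0,"dy": 0,"dz": -12,"wx": 0,"wy": 0,"wz": 0},{"dx": 0,"dy": 0,"dz": -12,"wx": 0,"wy": 0,"wz": 0},{"dx": 0,"dy": 0,"dz": -12,"wx": 0,"wy": 0,"wz": 0},{"dx": 0,"dy": 0,"dz": -8,"wx": 0,"wy": 0,"wz": 0},{"dx": 0,"dy": 0,"dz": 0,"wx": 0,"wy": 0,"wz": 0},{"dx": 0,"dy": 0,"dz": 0,"wx": 0,"wy": 0,"wz": 0}]}}

```text
time: 13.4
tcp_pos: [0.3899, -0.3358, 0.1423]
tool_rot: [0.634, -0.308, 0.638, 0.31]
ft_force: [-0.4, -0.4, 0.3]
width: 0.549
```

```bash
python3 -c "
from h import *
st(52,(.391,-.337,.117))"
```

```text
t 13.4 pos [ 0.3899 -0.3358  0.1423] yaw 51.78 F [-0.4 -0.4  0.3] w 0.549 q [ 0.34  0.24  0.32  2.01 -0.09  0.91  1.62]
rotvec to goal [-0.001 -0.006  0.004]
mm to goal [  1.1  -1.2 -25.3]
```

{"op": "drive_tool", "data": {"series": [{"dx": 1,"dy": -1,"dz": -8,"wx": 0,"wy": -0.005,"wz": 0},{"dx": 0,"dy": 0,"dz": -8,"wx": 0,"wy": 0,"wz": 0},{"dx": 0,"dy": 0,"dz": -6,"wx": 0,"wy": 0,"wz": 0},{"dx": 0,"dy": 0,"dz": 0,"wx": 0,"wy": 0,"wz": 0},{"dx": 0,"dy": 0,"dz": 0,"wx": 0,"wy": 0,"wz": 0}]}}

```text
time: 13.9
tcp_pos: [0.3921, -0.3377, 0.1196]
tool_rot: [0.637, -0.309, 0.635, 0.308]
ft_force: [0.4, 0.6, -0.4]
width: 0.554
```

{"op": "drive_tool", "data": {"series": [{"dx": 0,"dy": 0,"dz": 0,"wx": 0,"wy": 0,"wz": 0},{"dx": 0,"dy": 0,"dz": 0,"wx": 0,"wy": 0,"wz": 0},{"dx": 0,"dy": 0,"dz": 0,"wx": 0,"wy": 0,"wz": 0},{"dx": 0,"dy": 0,"dz": 0,"wx": 0,"wy": 0,"wz": 0},{"dx": 0,"dy": 0,"dz": 0,"wx": 0,"wy": 0,"wz": 0},{"dx": 0,"dy": 0,"dz": 0,"wx": 0,"wy": 0,"wz": 0}], "jaw": 1, "squeeze": 60}}

```text
time: 14.5
tcp_pos: [0.3924, -0.3378, 0.1201]
tool_rot: [0.637, -0.31, 0.635, 0.308]
ft_force: [-0.7, -0.1, -0.9]
width: 0.292
```

```bash
python3 -c "
from h import *
st(52,(.391,-.337,.117))"
```

```text
t 14.5 pos [ 0.3924 -0.3378  0.1201] yaw 51.79 F [-0.7 -0.1 -0.9] w 0.292 q [ 0.35  0.28  0.32  2.02 -0.11  0.85  1.64]
rotvec to goal [0.001 0.003 0.004]
mm to goal [-1.4  0.8 -3.1]
```

{"op": "drive_tool", "data": {"series": [{"dx": 0,"dy": 0,"dz": 4,"wx": 0,"wy": 0,"wz": 0},{"dx": 0,"dy": 0,"dz": 8,"wx": 0,"wy": 0,"wz": 0},{"dx": 0,"dy": 0,"dz": 10,"wx": 0,"wy": 0,"wz": 0},{"dx": 0,"dy": 0,"dz": 10,"wx": 0,"wy": 0,"wz": 0},{"dx": 0,"dy": 0,"dz": 10,"wx": 0,"wy": 0,"wz": 0},{"dx": 0,"dy": 0,"dz": 0,"wx": 0,"wy": 0,"wz": 0}]}}

```text
time: 15.1
tcp_pos: [0.3924, -0.338, 0.1665]
tool_rot: [0.637, -0.31, 0.635, 0.307]
ft_force: [0.3, -0.4, -0.6]
width: 0.29
```

```bash
python3 -c "
from h import *
st(52,(.391,-.337,.117))
f=grab('side'); cv2.imwrite('pics/s4.png',cv2.resize(f['img'][150:360,150:350],(571,600)))"
```

```text
t 15.1 pos [ 0.3924 -0.338   0.1665] yaw 51.77 F [ 0.3 -0.4 -0.6] w 0.29 q [ 0.34  0.21  0.33  1.99 -0.08  0.95  1.61]
rotvec to goal [0.002 0.004 0.004]
mm to goal [ -1.4   1.  -49.5]
```

View pics/s4.png

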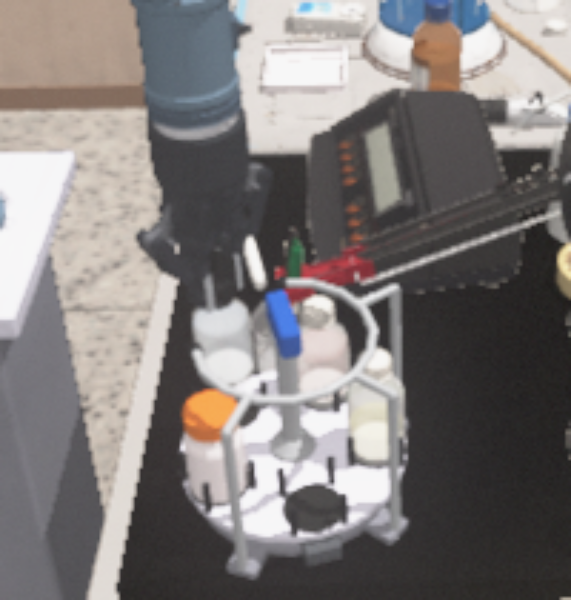

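{"op": "drive_tool", "data": {"series": [{"dx": 0,"dy": 0,"dz": 10,"wx": 0,"wy": 0,"wz": 0},{"dx": 0,"dy": 0,"dz": 16,"wx": 0,"wy": 0,"wz": 0},{"dx": 0,"dy": 0,"dz": 20,"wx": 0,"wy": 0,"wz": 0},{"dx": 0,"dy": 0,"dz": 20,"wx": 0,"wy": 0,"wz": 0},{"dx": 0,"dy": 0,"dz": 20,"wx": 0,"wy": 0,"wz": 0},{"dx": 0,"dy": 0,"dz": 20,"wx": 0,"wy": 0,"wz": 0},{"dx": 0,"dy": 4,"dz": 16,"wx": 0,"wy": 0,"wz": 0},{"dx": 2,"dy": 10,"dz": 10,"wx": 0,"wy": 0,"wz": 0},{"dx": 4,"dy": 16,"dz": 4,"wx": 0,"wy": 0,"wz": 0},{"dx": 5,"dy": 22,"dz": 0,"wx": 0,"wy": 0,"wz": 0},{"dx": 6,"dy": 26,"dz": 0,"wx": 0,"wy": 0,"wz": 0},{"dx": 6,"dy": 26,"dz": 0,"wx": 0,"wy": 0,"wz": 0},{"dx": 6,"dy": 26,"dz": 0,"wx": 0,"wy": 0,"wz": 0},{"dx": 6,"dy": 26,"dz": 0,"wx": 0,"wy": 0,"wz": 0},{"dx": 6,"dy": 26,"dz": 0,"wx": 0,"wy": 0,"wz": 0},{"dx": 4,"dy": 26,"dz": 0,"wx": 0,"wy": 0,"wz": 0},{"dx": 4,"dy": 26,"dz": 0,"wx": 0,"wy": 0,"wz": 0},{"dx": 4,"dy": 26,"dz": 0,"wx": 0,"wy": 0,"wz": 0},{"dx": 0,"dy": 26,"dz": 0,"wx": 0,"wy": 0,"wz": 0},{"dx": 0,"dy": 26,"dz": 0,"wx": 0,"wy": 0,"wz": 0}]}}

```text
time: 17.15
tcp_pos: [0.4364, -0.0084, 0.3068]
tool_rot: [0.634, -0.304, 0.64, 0.308]
ft_force: [-0.3, -0.0, -1.3]
width: 0.295
```

```bash
python3 -c "
from h import *
st(52,(.427,.3317,.3))"
```

```text
t 17.15 pos [ 0.4364 -0.0084  0.3068] yaw 51.36 F [-0.3 -0.  -1.3] w 0.295 q [-0.02 -0.09 -0.05  1.98 -0.01  1.26  0.83]
rotvec to goal [-0.002 -0.01   0.011]
mm to goal [ -9.4 340.1  -6.8]
```

{"op": "drive_tool", "data": {"series": [{"dx": 0,"dy": 26,"dz": 0,"wx": 0,"wy": -0.004,"wz": 0.004},{"dx": 0,"dy": 26,"dz": 0,"wx": 0,"wy": -0.004,"wz": 0.004},{"dx": 0,"dy": 26,"dz": 0,"wx": 0,"wy": 0,"wz": 0},{"dx": 0,"dy": 26,"dz": 0,"wx": 0,"wy": 0,"wz": 0},{"dx": 0,"dy": 26,"dz": 0,"wx": 0,"wy": 0,"wz": 0},{"dx": 0,"dy": 26,"dz": 0,"wx": 0,"wy": 0,"wz": 0},{"dx": 0,"dy": 26,"dz": 0,"wx": 0,"wy": 0,"wz": 0},{"dx": 0,"dy": 26,"dz": 0,"wx": 0,"wy": 0,"wz": 0},{"dx": 0,"dy": 26,"dz": 0,"wx": 0,"wy": 0,"wz": 0},{"dx": -2,"dy": 24,"dz": 0,"wx": 0,"wy": 0,"wz": 0},{"dx": -2,"dy": 20,"dz": 0,"wx": 0,"wy": 0,"wz": 0},{"dx": -2,"dy": 14,"dz": 0,"wx": 0,"wy": 0,"wz": 0},{"dx": 0,"dy": 8,"dz": 0,"wx": 0,"wy": 0,"wz": 0},{"dx": 0,"dy": 4,"dz": 0,"wx": 0,"wy": 0,"wz": 0},{"dx": 0,"dy": 0,"dz": 0,"wx": 0,"wy": 0,"wz": 0},{"dx": 0,"dy": 0,"dz": 0,"wx": 0,"wy": 0,"wz": 0}]}}

```text
time: 18.75
tcp_pos: [0.415, 0.3164, 0.3025]
tool_rot: [0.628, -0.313, 0.639, 0.314]
ft_force: [0.5, -0.5, -1.9]
width: 0.292
```

```bash
python3 -c "
from h import *
st(52,(.427,.3317,.3))
f=grab('wrist'); t=grab('top'); s=grab('side')
cv2.imwrite('pics/m5.png',np.hstack([cv2.resize(f['img'],(400,300)),cv2.resize(s['img'][20:200,180:380],(400,300))]))"
```

```text
t 18.75 pos [0.415  0.3164 0.3025] yaw 52.7 F [ 0.5 -0.5 -1.9] w 0.292 q [-0.36  0.12 -0.39  1.79  0.04  1.26  0.16]
rotvec to goal [ 0.006 -0.015 -0.012]
mm to goal [12.  15.3 -2.5]
```

View pics/m5.png

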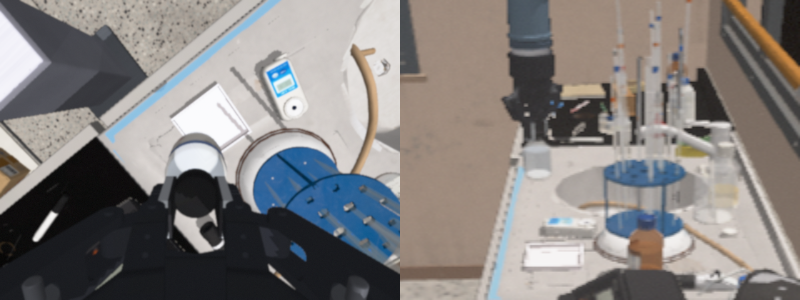

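Run:
```python
from h import *
import pickle
fs=pickle.load(open('f0.pkl','rb')); t=fs['top']
pts=np.vstack([b[2] for b in blobs(t['img'],(95,120,60),(125,255,255),(90,140,175,222),5)])
for z in(.1,.2,.25):
    P=np.array([ray(t,p,z)[:2] for p in pts]); d=np.hypot(*(P-[.427,.3317]).T); i=d.argmin(); print(z,pts[i],P[i],d[i])
# tray by wrist
f=grab('wrist')
for b in blobs(f['img'],(0,0,215),(180,25,255),(215,100,360,240),300):
    r=cv2.minAreaRect(b[2]); print(b[1],[np.round(ray(f,p,.016)[:2],3).tolist() for p in cv2.boxPoints(r)])
```

```text
0.1 [145. 211.] [0.52970319 0.35749848] 0.10589385069345142
0.2 [141. 212.] [0.51243219 0.341971  ] 0.08604738393148674
0.25 [141. 212.] [0.50508048 0.32850469] 0.07814582973926415
[ 239  116  121   89 5421] [[0.375, 0.282], [0.377, 0.424], [0.492, 0.429], [0.497, 0.28]]
[ 244  201   61   39 1852] [[0.46, 0.225], [0.417, 0.26], [0.466, 0.326], [0.511, 0.293]]
```

{"op": "drive_tool", "data": {"series": [{"dx": 2,"dy": 6,"dz": -8,"wx": 0.003,"wy": -0.008,"wz": -0.006},{"dx": 2,"dy": 5,"dz": -14,"wx": 0.003,"wy": -0.006,"wz": -0.005},{"dx": 0,"dy": 0,"dz": -16,"wx": 0,"wy": 0,"wz": 0},{"dx": 0,"dy": 0,"dz": -16,"wx": 0,"wy": 0,"wz": 0},{"dx": 0,"dy": 0,"dz": -16,"wx": 0,"wy": 0,"wz": 0},{"dx": 0,"dy": 0,"dz": -16,"wx": 0,"wy": 0,"wz": 0},{"dx": 0,"dy": 0,"dz": -16,"wx": 0,"wy": 0,"wz": 0},{"dx": 0,"dy": 0,"dz": -10,"wx": 0,"wy": 0,"wz": 0},{"dx": 0,"dy": 0,"dz": 0,"wx": 0,"wy": 0,"wz": 0},{"dx": 0,"dy": 0,"dz": 0,"wx": 0,"wy": 0,"wz": 0}]}}

```text
time: 19.95
tcp_pos: [0.4207, 0.3276, 0.1839]
tool_rot: [0.638, -0.307, 0.635, 0.308]
ft_force: [-0.2, 0.1, -1.4]
width: 0.293
```

```bash
python3 -c "
from h import *
st(52,(.42,.329,.088))"
```

```text
t 19.95 pos [0.4207 0.3276 0.1839] yaw 51.62 F [-0.2  0.1 -1.4] w 0.293 q [-0.39  0.24 -0.39  1.91  0.11  1.01  0.07]
rotvec to goal [-0.003  0.003  0.007]
mm to goal [ -0.7   1.4 -95.9]
```

{"op": "drive_tool", "data": {"series": [{"dx": 0,"dy": 0,"dz": -12,"wx": 0,"wy": 0,"wz": 0},{"dx": 0,"dy": 0,"dz": -14,"wx": 0,"wy": 0,"wz": 0},{"dx": 0,"dy": 0,"dz": -14,"wx": 0,"wy": 0,"wz": 0},{"dx": 0,"dy": 0,"dz": -14,"wx": 0,"wy": 0,"wz": 0},{"dx": 0,"dy": 0,"dz": -12,"wx": 0,"wy": 0,"wz": 0},{"dx": 0,"dy": 0,"dz": -8,"wx": 0,"wy": 0,"wz": 0},{"dx": 0,"dy": 0,"dz": 0,"wx": 0,"wy": 0,"wz": 0},{"dx": 0,"dy": 0,"dz": 0,"wx": 0,"wy": 0,"wz": 0}]}}

```text
time: 20.75
tcp_pos: [0.4215, 0.3282, 0.1047]
tool_rot: [0.639, -0.307, 0.634, 0.308]
ft_force: [-1.0, -0.1, -0.6]
width: 0.287
```

```bash
python3 -c "
from h import *
st(52,(.42,.329,.088))"
```

```text
t 20.75 pos [0.4215 0.3282 0.1047] yaw 51.59 F [-1.  -0.1 -0.6] w 0.287 q [-0.41  0.35 -0.37  1.97  0.17  0.85  0.02]
rotvec to goal [-0.005  0.005  0.007]
mm to goal [ -1.5   0.8 -16.7]
```

{"op": "drive_tool", "data": {"series": [{"dx": 0,"dy": 0,"dz": -5,"wx": -0.004,"wy": 0.004,"wz": 0},{"dx": 0,"dy": 0,"dz": -4,"wx": 0,"wy": 0,"wz": 0},{"dx": 0,"dy": 0,"dz": -3,"wx": 0,"wy": 0,"wz": 0},{"dx": 0,"dy": 0,"dz": 0,"wx": 0,"wy": 0,"wz": 0},{"dx": 0,"dy": 0,"dz": 0,"wx": 0,"wy": 0,"wz": 0}]}}

```text
time: 21.25
tcp_pos: [0.423, 0.3294, 0.0935]
tool_rot: [0.639, -0.307, 0.635, 0.308]
ft_force: [-0.0, -0.3, -1.3]
width: 0.297
```

{"op": "drive_tool", "data": {"series": [{"dx": 0,"dy": 0,"dz": -2,"wx": 0,"wy": 0,"wz": 0},{"dx": 0,"dy": 0,"dz": 0,"wx": 0,"wy": 0,"wz": 0}]}}

```text
time: 21.45
tcp_pos: [0.4232, 0.3295, 0.0917]
tool_rot: [0.639, -0.307, 0.635, 0.308]
ft_force: [-0.5, -0.4, -1.3]
width: 0.293
```

```bash
python3 -c "
from h import *
st(52,(.42,.329,.088))"
```

```text
t 21.45 pos [0.4232 0.3295 0.0917] yaw 51.58 F [-0.5 -0.4 -1.3] w 0.293 q [-0.42  0.37 -0.37  1.97  0.18  0.83  0.01]
rotvec to goal [-0.003  0.005  0.007]
mm to goal [-3.2 -0.5 -3.7]
```

{"op": "drive_tool", "data": {"series": [{"dx": 0,"dy": 0,"dz": -2,"wx": 0,"wy": 0,"wz": 0},{"dx": 0,"dy": 0,"dz": 0,"wx": 0,"wy": 0,"wz": 0}]}}

```text
time: 21.65
tcp_pos: [0.4242, 0.3305, 0.0911]
tool_rot: [0.64, -0.307, 0.634, 0.308]
ft_force: [-0.5, 0.6, -1.8]
width: 0.289
```

{"op": "drive_tool", "data": {"series": [{"dx": 0,"dy": 0,"dz": -2,"wx": 0,"wy": 0,"wz": 0},{"dx": 0,"dy": 0,"dz": 0,"wx": 0,"wy": 0,"wz": 0}]}}

```text
time: 21.85
tcp_pos: [0.4253, 0.3315, 0.0911]
tool_rot: [0.641, -0.307, 0.633, 0.308]
ft_force: [0.6, 0.1, -2.0]
width: 0.287
```

{"op": "drive_tool", "data": {"series": [{"dx": -2,"dy": -1,"dz": -4,"wx": -0.005,"wy": 0.009,"wz": 0.005},{"dx": 0,"dy": 0,"dz": 0,"wx": 0,"wy": 0,"wz": 0}]}}

```text
time: 22.05
tcp_pos: [0.4272, 0.3331, 0.0916]
tool_rot: [0.639, -0.309, 0.633, 0.31]
ft_force: [0.5, 0.9, -1.6]
width: 0.29
```

```bash
python3 -c "
from h import *
st(52,(.42,.329,.088))
s=grab('side'); t=grab('top'); cv2.imwrite('pics/m6.png',np.hstack([cv2.resize(s['img'][100:200,200:320],(480,400)),cv2.resize(t['img'][190:280,115:200],(320,400))]))"
```

```text
t 22.05 pos [0.4272 0.3331 0.0916] yaw 51.84 F [ 0.5  0.9 -1.6] w 0.29 q [-0.42  0.38 -0.37  1.96  0.18  0.83  0.02]
rotvec to goal [-0.005  0.008  0.003]
mm to goal [-7.2 -4.1 -3.6]
```

View pics/m6.png

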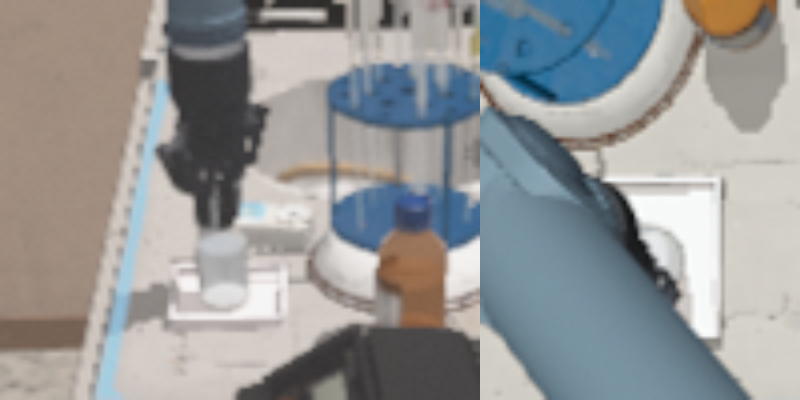

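{"op": "drive_tool", "data": {"series": [{"dx": -3,"dy": -2,"dz": -6,"wx": -0.005,"wy": 0.008,"wz": 0}]}}

```text
time: 22.25
tcp_pos: [0.4274, 0.3337, 0.0904]
tool_rot: [0.638, -0.309, 0.634, 0.309]
ft_force: [-5.2, -6.1, 48.8]
width: 0.294
```

```bash
python3 -c "
from h import *
s=st(52,(.42,.329,.088)); print(np.round(s['tau'],2),np.round(s['wrist_torque'],2))"
```

```text
t 22.25 pos [0.4274 0.3337 0.0904] yaw 51.83 F [-5.2 -6.1 48.8] w 0.294 q [-0.42  0.38 -0.37  1.96  0.18  0.83  0.01]
rotvec to goal [-0.004  0.006  0.003]
mm to goal [-7.4 -4.7 -2.4]
[-9.200e-01 -1.353e+01 -1.250e+00 -7.140e+00 -6.000e-02 -2.880e+00
  1.000e-02] [-1.62  1.27  0.04]
```

{"op": "drive_tool", "data": {"series": [{"dx": 0,"dy": 0,"dz": 0,"wx": 0,"wy": 0,"wz": 0},{"dx": 0,"dy": 0,"dz": 0,"wx": 0,"wy": 0,"wz": 0}]}}

```text
time: 22.45
tcp_pos: [0.4288, 0.3348, 0.0922]
tool_rot: [0.64, -0.309, 0.632, 0.31]
ft_force: [-0.1, -0.2, -0.4]
width: 0.293
```

{"op": "drive_tool", "data": {"series": [{"dx": 0,"dy": 0,"dz": 0,"wx": 0,"wy": 0,"wz": 0},{"dx": 0,"dy": 0,"dz": 0,"wx": 0,"wy": 0,"wz": 0},{"dx": 0,"dy": 0,"dz": 0,"wx": 0,"wy": 0,"wz": 0},{"dx": 0,"dy": 0,"dz": 0,"wx": 0,"wy": 0,"wz": 0}], "jaw": 0.45}}

```text
time: 22.85
tcp_pos: [0.4263, 0.3329, 0.089]
tool_rot: [0.637, -0.309, 0.634, 0.309]
ft_force: [-0.1, -0.1, -0.0]
width: 0.55
```

{"op": "drive_tool", "data": {"series": [{"dx": 0,"dy": 0,"dz": 8,"wx": 0,"wy": 0,"wz": 0},{"dx": 0,"dy": 0,"dz": 12,"wx": 0,"wy": 0,"wz": 0},{"dx": 0,"dy": 0,"dz": 15,"wx": 0,"wy": 0,"wz": 0},{"dx": 0,"dy": 0,"dz": 20,"wx": 0,"wy": 0,"wz": 0},{"dx": 0,"dy": 0,"dz": 20,"wx": 0,"wy": 0,"wz": 0},{"dx": 0,"dy": 0,"dz": 20,"wx": 0,"wy": 0,"wz": 0},{"dx": 0,"dy": 0,"dz": 20,"wx": 0,"wy": 0,"wz": 0},{"dx": 0,"dy": 0,"dz": 20,"wx": 0,"wy": 0,"wz": 0},{"dx": 0,"dy": -10,"dz": 20,"wx": 0,"wy": 0,"wz": 0},{"dx": 0,"dy": -20,"dz": 10,"wx": 0,"wy": 0,"wz": 0},{"dx": 0,"dy": -25,"dz": 0,"wx": 0,"wy": 0,"wz": 0},{"dx": 0,"dy": -25,"dz": 0,"wx": 0,"wy": 0,"wz": 0},{"dx": 0,"dy": -25,"dz": 0,"wx": 0,"wy": 0,"wz": 0},{"dx": 0,"dy": -25,"dz": 0,"wx": 0,"wy": 0,"wz": 0},{"dx": 0,"dy": -25,"dz": 0,"wx": 0,"wy": 0,"wz": 0},{"dx": 0,"dy": -25,"dz": 0,"wx": 0,"wy": 0,"wz": 0},{"dx": 0,"dy": -10,"dz": 0,"wx": 0,"wy": 0,"wz": 0},{"dx": 0,"dy": 0,"dz": 0,"wx": 0,"wy": 0,"wz": 0}]}}

```text
time: 24.65
tcp_pos: [0.4246, 0.1411, 0.2814]
tool_rot: [0.645, -0.311, 0.624, 0.313]
ft_force: [0.6, 0.5, 0.1]
width: 0.549
```

Run:
```python
from h import *
st()
s=grab('side'); t=grab('top')
cv2.imwrite('pics/m7.png',np.vstack([np.hstack([cv2.resize(s['img'][100:200,200:320],(360,300)),cv2.resize(t['img'][200:290,105:213],(360,300))]),np.hstack([cv2.resize(s['img'][230:360,180:336],(360,300)),cv2.resize(t['img'][190:280,340:448],(360,300))])]))
x,y=map(int,proj(t,(.427,.3337,.1)))
for b in blobs(t['img'],(0,0,0),(180,255,75),(x-14,y-14,x+15,y+15),20): print('cap',b[0],b[1],ray(t,b[0],.104))
b=max(blobs(t['img'],*BLUE,(380,200,445,260)),key=lambda b:b[1][4]); r=cv2.minAreaRect(b[2]); P=np.array([ray(t,p,.186)[:2] for p in cv2.boxPoints(r)])
e=[P[1]-P[0],P[2]-P[1]]; e=max(e,key=np.linalg.norm); print('knob deg',np.degrees(np.arctan2(e[1],e[0])))
```

```text
t 24.65 pos [0.4246 0.1411 0.2814] yaw 52.32 F [0.6 0.5 0.1] w 0.549 q [-0.15 -0.06 -0.24  2.01 -0.02  1.17  0.52]
cap [153.5  246.25] [149 242  10   9  72] [0.42778327 0.33149365 0.104     ]
knob deg -73.27986782265057
```

View pics/m7.png

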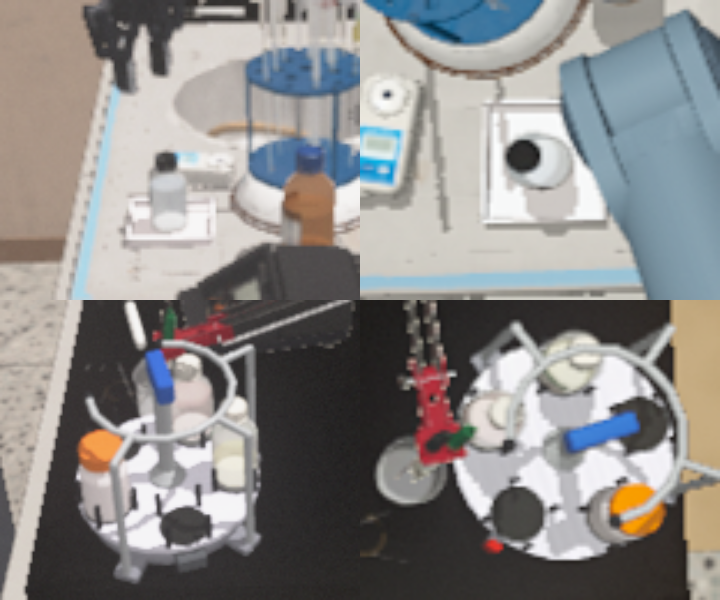

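Bottle stands upright near the tray centre (cap measured 1 mm from it), the emptied seat is at the pointer, the others are seated, and the robot is clear. Handing in.

```bash
python3 -c "
from workcell import arm
print(arm.close_job())"
```

```text
the job is handed in; nothing more can be done
None
```

I turned the carousel two clicks counter-clockwise by the knob, which brought the black-capped bottle to the red pointer. I then lifted it by the cap and set it down upright in the white tray, and handed the job in at about 25 s of the 67 s. `close_job` gives no verdict, so what follows is from my own checks.

- **Bottle:** it stands upright in the tray. The cap centre measured about (0.428, 0.331), within about 1 mm of the tray centre I found.
- **Carousel:** the knob measured −73.3° from the overhead camera and −74.3° from the wrist camera, against −74° expected for the click stop. The emptied seat is at the pointer, and the other two bottles and the jar stand in their seats.
- **Robot:** it was clear of everything, and the wrist force read about zero.

**Set-down force:** the wrist force reading stayed near zero after the bottle had touched the tray floor, so I kept stepping down. One extra step pressed it briefly to about 49 N. I relaxed that before opening the fingers, and the last pictures showed no harm from it. That is above the 40 N limit on the arm and gripper body. I took it as acting through the fingers and the bottle, which is under the 120 N wrist limit, but I could not confirm how it is judged.

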